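# Hang the spice rack on its frame and refill it

### The job

Hang the empty wooden spice rack on the black frame, with both holes of its back board over the two brass pins at once and the board fully home against the crossbar, and let go of it. Then stand the red-capped and the green-capped spice jars upright side by side in the hung rack, setting each down rather than dropping it. Leave everything else on the worktop where it is.

Things in the scene. Friction and masses are not known exactly. Their poses are not given: they have to be found in the camera images.
- rack: Light-wood spice rack, 0.3 to 0.6 kg, loose, starts upright and empty on the worktop. Tray on its -x side, back board on its +x side; y along the board, z up. Origin: underside, mid-width, at mid-thickness of the back board (9 mm thick, 220 mm wide, 92 mm high, with two 20 mm through holes and, in the middle, a grip tab 9 mm thick, 48 mm wide, rising from 92 to 130 mm).
- rack_grip (a point): Point inside the grip tab where the rack is best held, fingers closing along the rack's x through the 9 mm thickness: mid-thickness, mid-width, 115 mm above the underside.
- rack_tray (a point): Centre of the tray's floor: 40.5 mm in front (-x) of the rack's origin, 8 mm above the underside. Inside, the tray is 72 mm (x) by 206 mm (y); its front lip and end walls are 7 mm thick and rise to 30 mm above the underside. Both jars fit side by side along y; when hung, the pin tips reach over the tray at y = +-90 mm to 20 mm in front of the origin, so the jars belong between them, about 45 mm either side of the middle.
- hole_left (a point): Centre (mid-thickness) of the rack's hole at y = +90 mm, 70 mm above its underside; 20 mm diameter.
- hole_right (a point): Centre (mid-thickness) of the rack's hole at y = -90 mm, 70 mm above its underside; 20 mm diameter.
- stand: Black steel hanging frame, fixed, 276 mm wide, 195 mm high: posts at y = +-130 mm behind two flat crossbars 18 mm high (centres 122 and 185 mm up), on wooden feet 160 mm long, 16 mm high. z up, -x out of the front where the pins point. Origin: on the worktop below the crossbars' front face, mid-width. Hung, the rack's axes lie along the stand's, board against both bars, tab clear above the upper bar.
- pin_left (a point): On the axis of the stand's pin at y = +90 mm, 4.5 mm out from the crossbar's front face, 186.6 mm high: mid-thickness of the rack's board belongs here; hanging freely, its hole_left centre is about 4 mm lower. The brass pin, 8 mm diameter, leaves the bar's face 185 mm high and slopes up at 20 degrees, its round tip 24 mm out and 9 mm higher.
- pin_right (a point): The same on the stand's other pin, at y = -90 mm, for hole_right.
- jar_red: Spice jar with a red cap and red-brown contents, loose, standing on the worktop: 46 mm diameter, 105 mm high (cap 45 mm in diameter, from 86 mm up), about 0.11 to 0.22 kg. Origin: centre of the underside, z up.
- jar_green: Spice jar with a green cap and green contents, loose, otherwise like the red-capped one (46 mm diameter, 105 mm high). Origin: centre of the underside, z up.
- mug: Blue mug, 76 mm diameter, 88 mm high, with a handle on its +y side; stays where it is. Origin: centre of the underside.
- oil_bottle: Green oil bottle, 64 mm diameter, 240 mm high; stays where it is. Origin: centre of the underside.
- canister: White ceramic canister, 104 mm diameter, 156 mm high; stays where it is. Origin: centre of the underside.

How it is judged:
On the way:
1. the rack, still empty, hangs by both holes on the two pins, home against the crossbar, let go and at rest, while both jars still stand on the worktop (distance between hole_left and pin_left below 0.012 m and distance between hole_right and pin_right below 0.012 m and angle between rack's own z axis and vertical below 0.15 rad and linear speed of rack below 0.03 m/s and contact force between the fingers and rack below 0.1 N and height (world z) of each of jar_red, jar_green below 0.03 m), for 0.3 s.
At the end, for the whole second after the job is handed in: Rack hung: each hole centre within 12 mm of its pin site, upright within 0.15 rad. Both jars in its tray: underside 3 to 16 mm above the rack's, axis 20 to 60 mm in front of the board's mid-plane and within 90 mm of the rack's middle, upright within 0.2 rad. All released, under 30 mm/s (distance between hole_left and pin_left below 0.012 m and distance between hole_right and pin_right below 0.012 m and angle between rack's own z axis and vertical below 0.15 rad and linear speed of each of rack, jar_red, jar_green below 0.03 m/s and contact force between the fingers and rack below 0.1 N and z of jar_red in the frame of rack between 0.003 and 0.016 m and x of jar_red in the frame of rack between -0.06 and -0.02 m and y of jar_red in the frame of rack between -0.09 and 0.09 m and angle between each of jar_red, jar_green's own z axis and vertical below 0.2 rad and contact force between the fingers and jar_red below 0.1 N and z of jar_green in the frame of rack between 0.003 and 0.016 m and x of jar_green in the frame of rack between -0.06 and -0.02 m and y of jar_green in the frame of rack between -0.09 and 0.09 m and contact force between the fingers and jar_green below 0.1 N); the robot touches nothing.
It fails at once if the rack is dropped (moves faster than 0.6 m/s without being held) (linear speed of rack above 0.6 m/s and contact force between the fingers and rack below 0.05 N).
It fails at once if a jar is dropped (moves faster than 0.6 m/s without being held) ((linear speed of jar_red above 0.6 m/s and contact force between the fingers and jar_red below 0.05 N) or (linear speed of jar_green above 0.6 m/s and contact force between the fingers and jar_green below 0.05 N)).
It fails at once if a bystander (mug, oil bottle, canister) is moved by more than 30 mm (distance of any of mug, oil_bottle, canister from where it was at the start of the episode above 0.03 m).
It also fails if it takes over 70 s, if anything falls off the work surface, if the arm or the gripper's body presses on something with over 40 N, if the wrist force passes 120 N, or if a joint passes its speed limit or range.

### The arm

A 6-joint arm with a two-finger parallel gripper is mounted at the origin on the work surface. World frame = base frame: x ahead of the robot, y to its left, z up, the work surface at z = 0. Lengths are in m, angles in rad, forces in N, time in s.
With the tool pointing down it reaches from about 0.25 to 0.775 m from the base axis. Payload 8.9 kg.
Tool frame: the origin (TCP) lies midway between the tips of the shut fingers; the grasp point (between the pads) lies arm.grasp_offset behind it (arm.grasp_offset is the distance from the TCP to the grasp point, in m); z points along the fingers, y is the line along which they close (so a half turn about z gives the same grasp; the last joint's range is limited). The gripper opens to 85 mm and grips with 20 to 120 N. Pads are 22 mm wide; open, the fingers measure 114 mm over their backs; the gripper's body (76 mm by 85 mm) begins 54 mm behind the grasp point. The pads swing forward as they close: fully open they stand 13 mm farther back than shut.
Start: joints at [1.118, 0.291, -0.153, 1.127, 0, 1.431], TCP at [0.162, 0.499, 0.207] pointing down, gripper open.
Joint ranges: [-2.52, 2.52], [-0.91, 1.74], [-1.3, 1.37], [-1.96, 2.02], [-1.52, 1.47], [-3.14, 3.14]. Speed limits (rad/s): [2.22, 2.22, 2.79, 3.14, 3.14, 3.14].

### API

Orientations are given as [roll, pitch, yaw] about the fixed x, y, z axes, in that order (R = Rz(yaw) Ry(pitch) Rx(roll)).
In Python, from station import arm gives the robot as it stands. The module is installed in compiled form; this text tells all that it offers.
- The arm moves only by the tool step_arm, never from a script. Its argument "moves" is text: rows parted by semicolons, each of 7 numbers parted by spaces: the shift along the tool's x, y, z in cm, then the turn, a rotation vector about the tool's x, y, z in degrees, then the finger opening in cm, from 0 to 8.54. In form: tx ty tz wx wy wz gripper; .... A call has 1 to 20 rows; each row shifts and turns the commanded pose from where the row before left it, along the tool's axes as they then stand; what a row does not reach is not made up. A row lasts 1/12 s, in which the tool goes at most 41.7 mm and 7.16 degrees, less where a joint would pass 70% of its speed; a pose out of reach is approached as far as the arm can. A call is refused whole if a number of a shift passes 4.17 or a number of a turn 7.16, either way. A call with a gripper value outside its range is refused whole. The fingers move at their own pace and stop on an object; "squeeze" is the grip in N (left out, the last holds). Time passes only in rows, so rows that do not move let the fingers close. It gives the time, the measured TCP pose, the force, the opening and the grip force at its end, in the units of the state.
- arm.state(): the state, without advancing time (a new reading comes with each control period).
- arm.capture(name): name is "scene" or "side" or "wrist"; returns the picture (384x512x3 uint8, red, green, blue); there is no depth.
- arm.camera_model(name): a dict with "intrinsics" (3x3 intrinsics, pixels), "R" (3x3) and "t" (3): a world point X has camera coordinates R X + t. Camera axes: x right, y down, z forward; pixel columns grow to the right and rows downward; lengths in m; the calibration is good to about 2 mm. A picture is of the moment at which its call begins: read the wrist's pose just before it. camera_model takes no time and is no camera call; for the wrist camera it gives the pose at the moment of the call.
- arm.finish_job(): hands the job in; it is judged then, once.
The state is a dict: "time_s": time; "joint_pos": joint angles; "joint_velocities": joint speeds; "tau": joint torques, N m; "tcp_pos": TCP position; "orientation": TCP orientation; "contact_force": force on the tool from outside, world axes, zero at the start; "moment": the same for the moment, N m; "gripper_width": opening from 0.0 (shut) to 1.0 (fully open); "finger_force": force on a finger pad.
Only numpy, scipy, OpenCV 4.12 (cv2) and the standard library are available. Lean on these libraries where they do the work, as an engineer would, in place of code of your own. Each camera call takes 0.05 s, during which the arm holds its last target. There are 200 camera calls.

## Working session

There is one attempt and no reset: what is moved stays moved. The work goes in short steps, Python scripts to look and compute and a tool call to move; the robot and the scene stay as the last step left them, time stands still between calls to the robot, and variables do not carry over. Pictures are saved under pics/ and viewed, at most 10 in all, crops included, and the job is handed in when it is done.

Besides the shell and the picture viewer there is one more tool, called after "Call:" as name(argument=value, ...) on one line, values as JSON. step_arm: Moves the arm, as the interface text tells. Its arguments: {"type":"object","properties":{"moves":{"type":"string"},"squeeze":{"type":"number"}},"required":["moves"]}

```bash
mkdir -p pics
python3 - <<'E'
from station import arm
import cv2,numpy as np
print(arm.state(), arm.grasp_offset)
for n in("scene","side"):
    im=arm.capture(n); cv2.imwrite(f"pics/{n}0.png",im[:,:,::-1]); m=arm.camera_model(n)
    np.savez(f"{n}.npz",K=m["intrinsics"],R=m["R"],t=m["t"]); print(n,m)
    cv2.imwrite(f"pics/{n}0b.png",cv2.resize(im[:,:,::-1],(800,600),interpolation=cv2.INTER_CUBIC))
E
```

```text
{'time_s': 0.0, 'joint_pos': array([ 1.11768068e+00,  2.91263646e-01, -1.54151089e-01,  1.12672033e+00,
        2.97827348e-06,  1.43149172e+00]), 'joint_velocities': array([ 5.75168726e-04,  4.79395430e-04, -5.49111884e-04,  3.05584707e-04,
        7.84092500e-04,  7.44185195e-05]), 'tau': array([-7.05276525e-04, -5.37147188e+01,  3.31367826e+01,  1.59192859e-02,
       -6.39664859e-05, -2.31138534e-05]), 'tcp_pos': array([0.16184002, 0.49891482, 0.20653174]), 'orientation': array([-3.14026730e+00, -1.88838745e-04,  2.82778149e+00]), 'contact_force': array([ 0.09468761, -0.14885457, -0.29122091]), 'moment': array([-0.01205645,  0.02211942,  0.00317958]), 'finger_force': 0.0, 'gripper_width': 0.9976477601208728} 0.0187
scene {'intrinsics': array([[372.4635591 ,   0.        , 253.94011321],
       [  0.        , 372.4635591 , 189.90778168],
       [  0.        ,   0.        ,   1.        ]]), 'R': array([[ 4.16745310e-01,  9.09023177e-01,  4.57463261e-04],
       [ 7.08359734e-01, -3.24434881e-01, -6.26871993e-01],
       [-5.69692754e-01,  2.61570012e-01, -7.79122131e-01]]), 't': array([-0.2368637 , -0.31794271,  1.67648538])}
side {'intrinsics': array([[392.47660899,   0.        , 257.67214532],
       [  0.        , 392.47660899, 180.2413773 ],
       [  0.        ,   0.        ,   1.        ]]), 'R': array([[ 0.95233052, -0.30462524, -0.01643272],
       [-0.21377023, -0.62792794, -0.74833735],
       [ 0.21764389,  0.71617733, -0.66311475]]), 't': array([-0.55719984,  0.21715176,  1.54087776])}
```

View pics/scene0b.png

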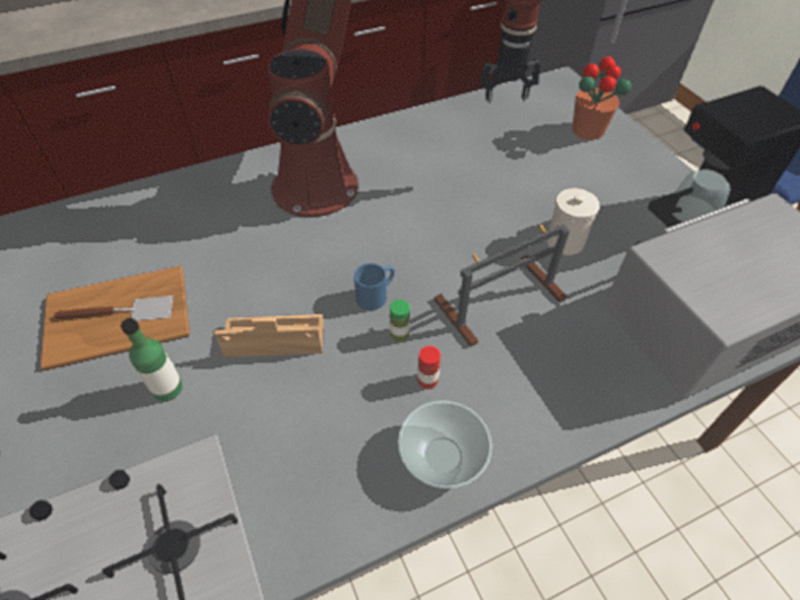

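View pics/side0b.png

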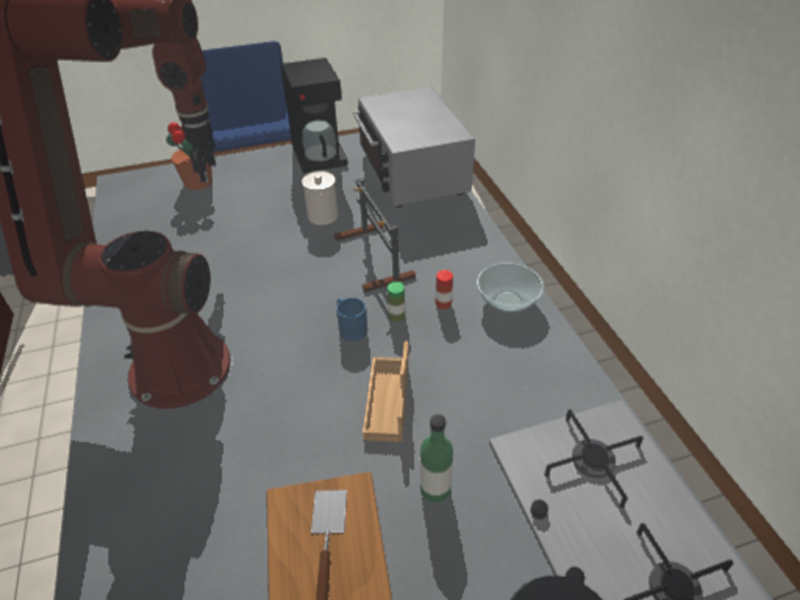

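```bash
cat > h.py <<'E'
import numpy as np,cv2
from scipy.optimize import least_squares
def cam(n):
    d=np.load(n+".npz"); return d["K"],d["R"],d["t"]
def proj(n,X):
    K,R,t=cam(n); p=(np.atleast_2d(X)@R.T+t)@K.T; return p[:,:2]/p[:,2:]
def ray(n,uv,z):
    K,R,t=cam(n); d=R.T@np.linalg.inv(K)@np.array([*uv,1.]); c=-R.T@t; return c+d*(z-c[2])/d[2]
def panels(specs,out):
    # specs: (img, x0,y0,w) -> 400x300 panels, ticks every 10 px
    P=[]
    for im,x0,y0,w in specs:
        s=400/w; h=int(round(w*.75)); c=cv2.resize(im[y0:y0+h,x0:x0+w],(400,300),interpolation=cv2.INTER_CUBIC)
        for k in range(0,w,10):
            cv2.line(c,(int(k*s),0),(int(k*s),6),(0,0,255),1); cv2.putText(c,str(x0+k),(int(k*s),16),0,.32,(0,0,255),1)
        for k in range(10,h,10):
            cv2.line(c,(0,int(k*s)),(6,int(k*s)),(0,0,255),1); cv2.putText(c,str(y0+k),(8,int(k*s)+4),0,.32,(0,0,255),1)
        P.append(c)
    cv2.imwrite(out,np.vstack([np.hstack(P[i:i+2]) for i in range(0,len(P),2)]))
E
python3 - <<'E'
from h import *
a=cv2.imread("pics/scene0.png");b=cv2.imread("pics/side0.png")
panels([(a,130,185,100),(a,264,138,112),(b,205,212,100),(b,200,110,112)],"pics/p1.png")
E
```

```text
(no output)
```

View pics/p1.png

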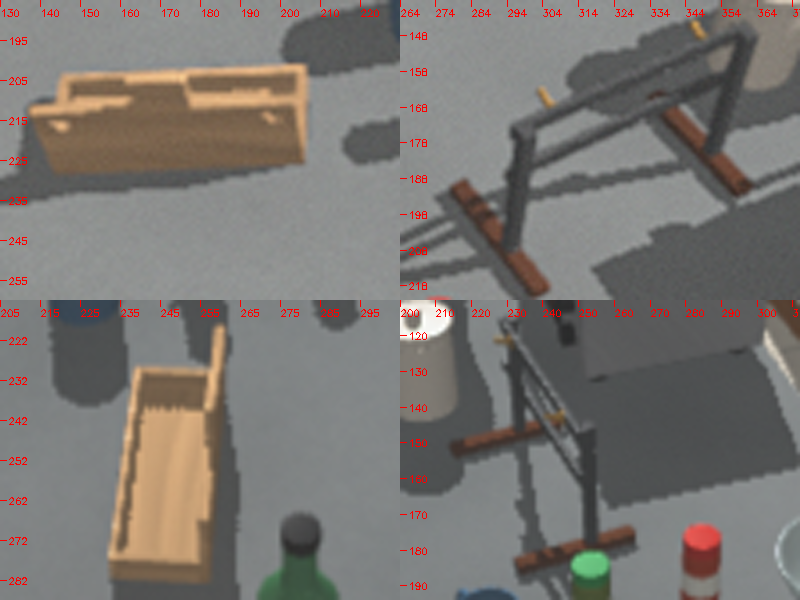

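Run:
```python
from h import *
def fit(obs,x0,name):
    def w(p,X):
        c,s=np.cos(p[2]),np.sin(p[2]); return np.array([p[0]+c*X[0]-s*X[1],p[1]+s*X[0]+c*X[1],X[2]])
    f=lambda p:np.concatenate([proj(n,w(p,X))[0]-uv for n,X,uv in obs])
    r=least_squares(f,x0,loss="soft_l1"); print(name,r.x.round(4)); print(r.fun.reshape(-1,2).round(1).tolist())
fit([("scene",(.0045,-.11,0),(143,228.2)),("scene",(.0045,.11,0),(205.7,225.5)),("scene",(.0045,-.11,.092),(137.5,212.5)),("scene",(.0045,.11,.092),(206.5,209)),
 ("side",(-.0835,-.11,0),(232.2,281.5)),("side",(-.0835,.11,.03),(238.8,229)),("side",(.0,.0,.130),(260.5,217.7))],[.55,-.1,0],"rack")
fit([("scene",(-.024,-.09,.194),(303.2,163.2)),("scene",(-.024,.09,.194),(346.3,144.2)),("side",(-.024,.09,.194),(226.3,121.2)),("side",(-.024,-.09,.194),(240.6,143)),("side",(0,.09,.185),(232,120.5)),("side",(0,-.09,.185),(245.8,141.6))],[.6,.2,0],"stand")
def pt(a,b,name,z):
    r=least_squares(lambda X:np.concatenate([proj("scene",[*X,z])[0]-a,proj("side",[*X,z])[0]-b]),[.6,.1]);print(name,r.x.round(4),r.fun.round(1))
pt((255.4,196.5),(253.3,183.7),"green",.105);pt((275.2,226),(284.4,176.3),"red",.105)
pt((236.8,173.4),(225.5,195),"mug",.088);pt((369,127.4),(203.5,115),"can",.156);pt((83.5,209),(280,271),"oil",.24)
```

```text
rack [ 0.5006 -0.2755 -0.3724]
[[0.8, -0.1], [0.7, -0.4], [-0.1, 0.5], [-2.8, 0.9], [0.7, -0.3], [-0.1, -0.9], [-2.4, 15.9]]
stand [0.5877 0.2716 0.083 ]
[[-0.0, -1.2], [-0.4, -0.6], [0.7, -0.7], [0.3, -1.2], [0.1, 0.5], [0.4, 0.6]]
green [0.572  0.0035] [-0.1 -0.6  0.6  0. ]
red [0.7082 0.0096] [-0.3 -0.3  0.4 -0.6]
mug [ 0.444 -0.009] [ 0.6  1.2 -1.   0.7]
can [0.4823 0.5162] [-1.  -1.1  1.3 -1.8]
oil [ 0.496  -0.5128] [-1.8 -2.   1.2 -2.1]
```

```bash
cat >> h.py <<'E'
from scipy.spatial.transform import Rotation as Ro
def go(pos,yaw=None,rpy=None,per=3.5):
    """rows from measured state: shift first (current tool axes, cm), then turn (deg, tool)"""
    from station import arm
    s=arm.state(); R=Ro.from_euler("xyz",s["orientation"])
    d=R.inv().apply(np.array(pos)-s["tcp_pos"])*100; n=int(np.ceil(max(abs(d))/per))
    print("shift",d.round(2),"rows",n,"per",(d/max(n,1)).round(3))
    T=Ro.from_euler("xyz",rpy if rpy is not None else [np.pi,0,yaw]); w=(R.inv()*T).as_rotvec(degrees=True)
    n=int(np.ceil(max(abs(w))/6)); print("turn",w.round(2),"rows",n,"per",(w/max(n,1)).round(3))
E
python3 - <<'E'
from h import *
go([.47,.25,.38],1.654)
from station import arm
m=arm.camera_model("wrist");R,t=m["R"],m["t"];s=arm.state()
T=Ro.from_euler("xyz",s["orientation"]).as_matrix()
print("cam in tool",T.T@(-R.T@t-s["tcp_pos"]),"\n",T.T@R.T,m["intrinsics"])
E
```

```text
shift [-36.99 -14.19 -17.33] rows 11 per [-3.363 -1.29  -1.575]
turn [-6.000e-02  3.000e-02  6.725e+01] rows 12 per [-5.000e-03  3.000e-03  5.604e+00]
cam in tool [ 0.08490293 -0.00079459 -0.16707744] 
 [[-5.21357283e-04 -9.45753735e-01 -3.24883979e-01]
 [ 9.99999699e-01 -6.79721547e-04  3.73955240e-04]
 [-5.74500206e-04 -3.24883687e-01  9.45753805e-01]] [[330.52855642   0.         265.25257557]
 [  0.         330.52855642 192.07717707]
 [  0.           0.           1.        ]]
```

Call:
step_arm(moves="-3.4 -1.3 -1.6 0 0 0 8.5;-3.4 -1.3 -1.6 0 0 0 8.5;-3.4 -1.3 -1.6 0 0 0 8.5;-3.4 -1.3 -1.6 0 0 0 8.5;-3.4 -1.3 -1.6 0 0 0 8.5;-3.4 -1.3 -1.6 0 0 0 8.5;-3.4 -1.3 -1.6 0 0 0 8.5;-3.4 -1.3 -1.6 0 0 0 8.5;-3.4 -1.3 -1.6 0 0 0 8.5;-3.4 -1.3 -1.6 0 0 0 8.5;-3.4 -1.3 -1.6 0 0 0 8.5")

```text
time_s: 1.02
tcp_pos: [0.4746, 0.2464, 0.3837]
orientation: [-3.141, -0.0, 2.828]
contact_force: [0.3, 1.1, -0.6]
gripper_width: 0.994
finger_force: 0.0
```

Call:
step_arm(moves="0 0 0 0 0 6 8.5;0 0 0 0 0 6 8.5;0 0 0 0 0 6 8.5;0 0 0 0 0 6 8.5;0 0 0 0 0 6 8.5;0 0 0 0 0 6 8.5;0 0 0 0 0 6 8.5;0 0 0 0 0 6 8.5;0 0 0 0 0 6 8.5;0 0 0 0 0 6 8.5;0 0 0 0 0 6 8.5;0 0 0 0 0 1.2 8.5;0 0 0 0 0 0 8.5;0 0 0 0 0 0 8.5")

```text
time_s: 2.18
tcp_pos: [0.4736, 0.2479, 0.3829]
orientation: [-3.141, 0.0, 1.658]
contact_force: [0.5, -0.6, -0.3]
gripper_width: 0.992
finger_force: 0.0
```

```bash
cat >> h.py <<'E'
def wsnap(name):
    from station import arm
    m=arm.camera_model("wrist"); im=arm.capture("wrist")[:,:,::-1].copy()
    np.savez(name+".npz",K=m["intrinsics"],R=m["R"],t=m["t"]); cv2.imwrite(f"pics/{name}.png",im)
    big=cv2.resize(im,(800,600),interpolation=cv2.INTER_CUBIC)
    for k in range(0,512,32): cv2.putText(big,str(k),(int(k*1.5625),10),0,.35,(0,0,255),1); cv2.line(big,(int(k*1.5625),12),(int(k*1.5625),18),(0,0,255),1)
    for k in range(32,384,32): cv2.putText(big,str(k),(8,int(k*1.5625)+4),0,.35,(0,0,255),1); cv2.line(big,(0,int(k*1.5625)),(6,int(k*1.5625)),(0,0,255),1)
    cv2.imwrite(f"pics/{name}b.png",big)
    return im
E
python3 - <<'E'
from h import *
wsnap("w1")
go([.5006,-.2755,.25],1.199)
E
```

```text
shift [-52.37  -1.85  13.3 ] rows 15 per [-3.492 -0.123  0.887]
turn [-1.000e-02  1.000e-02  2.628e+01] rows 5 per [-2.000e-03  1.000e-03  5.256e+00]
```

View pics/w1b.png

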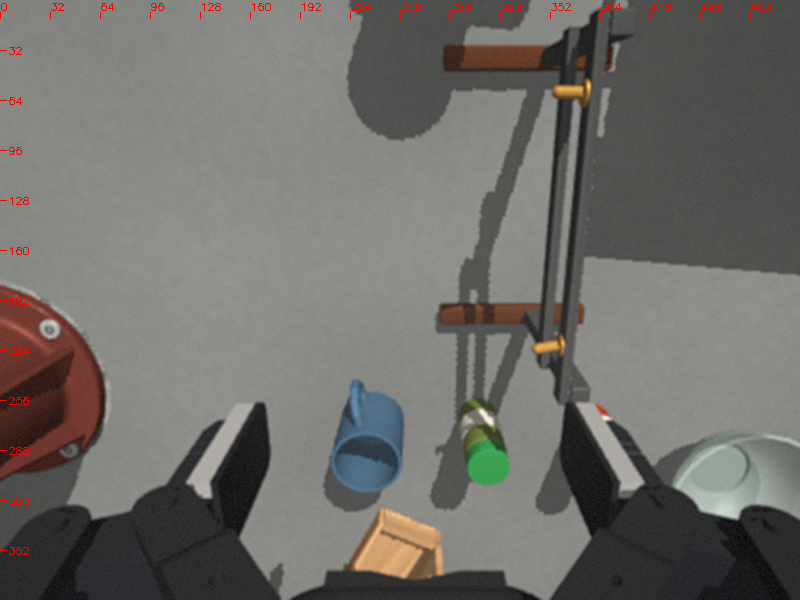

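Run:
```python
from h import *
def fit(obs,x0,name):
    def w(p,X):
        c,s=np.cos(p[2]),np.sin(p[2]); return np.array([p[0]+c*X[0]-s*X[1],p[1]+s*X[0]+c*X[1],X[2]])
    f=lambda p:np.concatenate([proj(n,w(p,X))[0]-uv for n,X,uv in obs])
    r=least_squares(f,x0,loss="soft_l1"); print(name,r.x.round(4)); print(r.fun.reshape(-1,2).round(1).tolist())
old=[("scene",(-.024,-.09,.194),(303.2,163.2)),("scene",(-.024,.09,.194),(346.3,144.2)),("side",(-.024,.09,.194),(226.3,121.2)),("side",(-.024,-.09,.194),(240.6,143)),("side",(0,.09,.185),(232,120.5)),("side",(0,-.09,.185),(245.8,141.6))]
new=[("w1",(-.024,.09,.194),(354.8,58.2)),("w1",(-.024,-.09,.194),(342.6,223.4)),("w1",(0,.09,.185),(375,58.9)),("w1",(0,-.09,.185),(359,220.2))]
fit(new,[.6,.2,0],"new");fit(old+new,[.6,.2,0],"all")
print("green",ray("w1",(312.3,297.6),.105))
```

```text
new [0.5842 0.2703 0.0909]
[[-0.5, 0.3], [-1.0, -0.2], [0.5, -0.0], [0.9, -0.1]]
all [0.5846 0.2703 0.0921]
[[-0.7, -1.5], [-1.4, -1.2], [-0.1, -0.4], [-0.1, -0.9], [-0.7, 0.8], [-0.0, 0.8], [-0.2, 0.3], [-0.6, -0.2], [0.8, -0.1], [1.4, -0.2]]
green [0.56855929 0.00776278 0.105     ]
```

Call:
step_arm(moves="-3.5 -0.12 0.9 0 0 0 8.5;-3.5 -0.12 0.9 0 0 0 8.5;-3.5 -0.12 0.9 0 0 0 8.5;-3.5 -0.12 0.9 0 0 0 8.5;-3.5 -0.12 0.9 0 0 0 8.5;-3.5 -0.12 0.9 0 0 0 8.5;-3.5 -0.12 0.9 0 0 0 8.5;-3.5 -0.12 0.9 0 0 0 8.5;-3.5 -0.12 0.9 0 0 0 8.5;-3.5 -0.12 0.9 0 0 0 8.5;-3.5 -0.12 0.9 0 0 0 8.5;-3.5 -0.12 0.9 0 0 0 8.5;-3.5 -0.12 0.9 0 0 0 8.5;-3.5 -0.12 0.9 0 0 0 8.5;-3.5 -0.12 0.9 0 0 0 8.5;0 0 0 0 0 6.5 8.5;0 0 0 0 0 6.5 8.5;0 0 0 0 0 6.5 8.5;0 0 0 0 0 6.5 8.5;0 0 0 0 0 0 8.5")

```text
time_s: 3.9
tcp_pos: [0.4997, -0.2769, 0.248]
orientation: [-3.141, -0.0, 1.198]
contact_force: [0.6, 0.3, 0.7]
gripper_width: 0.995
finger_force: 0.0
```

Run:
```python
from h import *
wsnap("w2")
```

```text
(no output)
```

View pics/w2b.png

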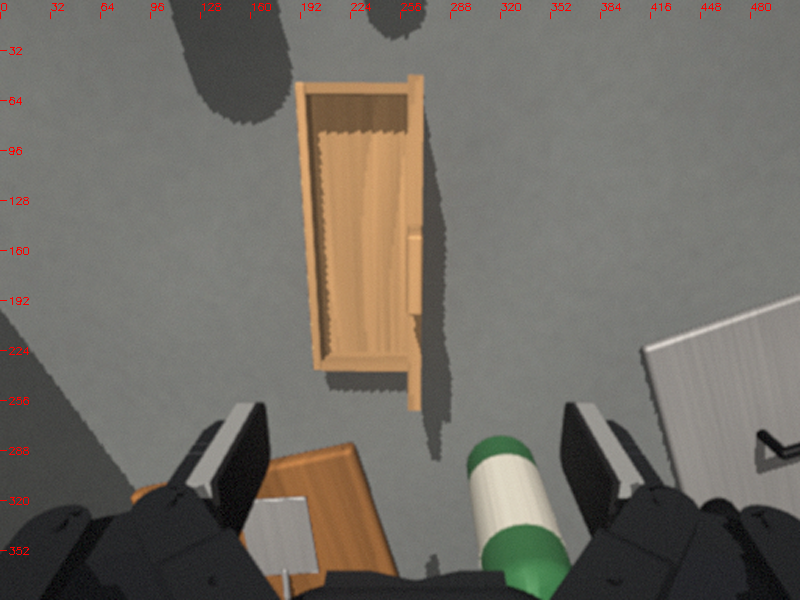

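Run:
```python
from h import *
a=ray("w2",(266.4,48.3),.092);b=ray("w2",(265.1,262.6),.092)
d=a-b;print(a,b,np.linalg.norm(d),"mid",(a+b)/2,"yaw",np.arctan2(-d[0],d[1]))
u=ray("w2",(265.3,150),.13);v=ray("w2",(264.8,200.5),.13);print("tab",(u+v)/2,np.linalg.norm(u-v))
for p,y in (((.01,-.11,0),0),):pass
yaw=np.arctan2(-d[0],d[1]); go([*((a+b)/2)[:2],.2],np.pi/2+yaw)
```

```text
[ 0.53934183 -0.17549624  0.092     ] [ 0.45800892 -0.37963775  0.092     ] 0.21974712385533235 mid [ 0.49867537 -0.27756699  0.092     ] yaw -0.3791386702433995
tab [ 0.49868389 -0.27587599  0.13      ] 0.047042479347830776
shift [-0.11 -0.08  4.8 ] rows 2 per [-0.057 -0.038  2.4  ]
turn [-0.01 -0.    0.73] rows 1 per [-0.009 -0.002  0.733]
```

Call:
step_arm(moves="0 0 3 0 0 0.7 8.5;-0.1 -0.1 3 0 0 0 8.5;0 0 3 0 0 0 8.5;0 0 3 0 0 0 8.5;0 0 2 0 0 0 8.5;0 0 1.1 0 0 0 8.5;0 0 0 0 0 0 4;0 0 0 0 0 0 2;0 0 0 0 0 0 0;0 0 0 0 0 0 0;0 0 0 0 0 0 0;0 0 0 0 0 0 0;0 0 0 0 0 0 0;0 0 0 0 0 0 0", squeeze=70)

```text
time_s: 5.12
tcp_pos: [0.4991, -0.2777, 0.0979]
orientation: [3.14, 0.0, 1.189]
contact_force: [1.1, 0.0, 6.2]
gripper_width: 0.077
finger_force: 69.6
```

Call:
step_arm(moves="0 0 -1 0 0 0 0;0 0 -2 0 0 0 0;0 0 -3 0 0 0 0;0 0 -3 0 0 0 0;0 0 -3 0 0 0 0;0 0 -3 0 0 0 0;0 0 -1.5 0 0 0 0;0 0 0 0 0 0 0;0 0 0 0 0 0 0")

```text
time_s: 5.87
tcp_pos: [0.4985, -0.2773, 0.2621]
orientation: [3.141, 0.0, 1.189]
contact_force: [0.2, -0.3, -4.9]
gripper_width: 0.074
finger_force: 68.7
```

Run:
```python
from h import *
from station import arm
s=arm.state();print(s["tcp_pos"],s["gripper_width"],s["contact_force"],s["moment"])
go([.485,.2612,.262],1.662,per=3)
```

```text
[ 0.49851421 -0.27729859  0.26210443] 0.07439961848148711 [ 0.1612645  -0.26578363 -4.91940721] [-0.04461376 -0.0531068   0.02491383]
shift [ 49.47 -21.32  -0.  ] rows 17 per [ 2.91  -1.254 -0.   ]
turn [ 2.00e-02  1.00e-02 -2.71e+01] rows 5 per [ 4.00e-03  2.00e-03 -5.42e+00]
```

Call:
step_arm(moves="1.5 -0.65 0 0 0 0 0;2.9 -1.25 0 0 0 0 0;2.9 -1.25 0 0 0 0 0;2.9 -1.25 0 0 0 0 0;2.9 -1.25 0 0 0 0 0;2.9 -1.25 0 0 0 0 0;2.9 -1.25 0 0 0 0 0;2.9 -1.25 0 0 0 0 0;2.9 -1.25 0 0 0 0 0;2.9 -1.25 0 0 0 0 0;2.9 -1.25 0 0 0 0 0;2.9 -1.25 0 0 0 0 0;2.9 -1.25 0 0 0 0 0;2.9 -1.25 0 0 0 0 0;2.9 -1.25 0 0 0 0 0;2.9 -1.25 0 0 0 0 0;2.9 -1.25 0 0 0 0 0;1.5 -0.65 0 0 0 0 0;0 0 0 0 0 0 0")

```text
time_s: 7.45
tcp_pos: [0.4829, 0.2637, 0.2597]
orientation: [-3.138, 0.001, 1.193]
contact_force: [-0.4, -0.2, -4.1]
gripper_width: 0.074
finger_force: 68.7
```

Call:
step_arm(moves="0 0 0 0 0 -5.4 0;0 0 0 0 0 -5.4 0;0 0 0 0 0 -5.4 0;0 0 0 0 0 -5.4 0;0 0 0 0 0 -5.5 0;0 0 0 0 0 0 0;0 0 0 0 0 0 0")

```text
time_s: 8.03
tcp_pos: [0.484, 0.26, 0.2608]
orientation: [-3.139, 0.001, 1.659]
contact_force: [-0.2, 0.1, -4.8]
gripper_width: 0.079
finger_force: 68.7
```

Run:
```python
from h import *
from station import arm
s=arm.state();print(s["tcp_pos"],s["orientation"])
w=wsnap("w3"); 
cs=[arm.capture(n)[:,:,::-1].copy() for n in("scene","side")]
for n,c in zip(("scene3","side3"),cs): cv2.imwrite(f"pics/{n}.png",c)
panels([(w,150,0,340),(cs[0],264,128,112),(cs[1],190,100,112),(w,280,0,140)],"pics/p3.png")
yaw=.0915
for nm,X in (("approach",(-.050,0)),("home",(-.0045,0))):
    p=np.array([.5846+np.cos(yaw)*X[0],.2703+np.sin(yaw)*X[0]]); print(nm,p); go([*p,.1945+.0279],1.662)
```

```text
[0.4839798  0.26003212 0.26080083] [-3.13917418e+00  7.05850261e-04  1.65884530e+00]
approach [0.53480916 0.26573138]
shift [0.1  5.05 3.91] rows 2 per [0.05  2.527 1.957]
turn [-0.05  0.02 -0.15] rows 1 per [-0.054  0.017 -0.147]
home [0.58011882 0.26988882]
shift [0.11 9.6  3.91] rows 3 per [0.038 3.201 1.303]
turn [-0.05  0.02 -0.15] rows 1 per [-0.054  0.017 -0.147]
```

View pics/p3.png

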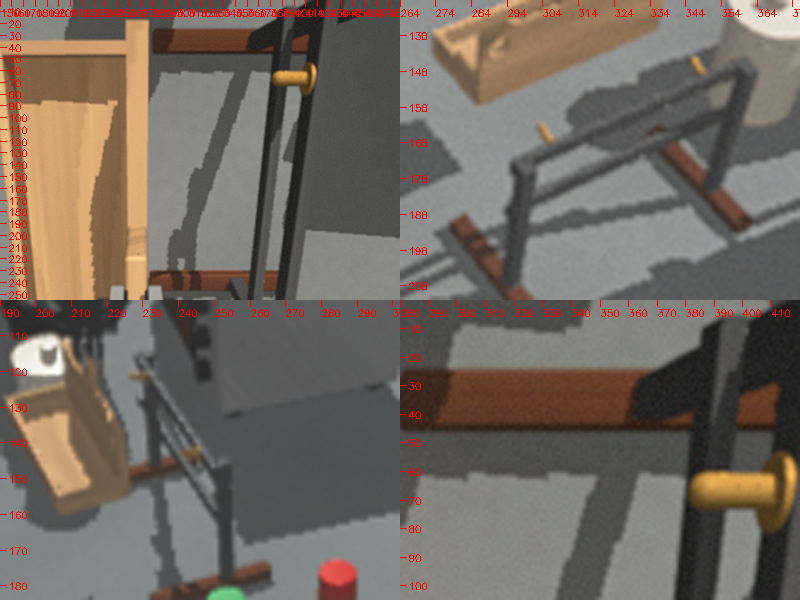

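Run:
```python
from h import *
yaw=.0915;c,s=np.cos(yaw),np.sin(yaw)
S=lambda X:[.5846+c*X[0]-s*X[1],.2703+s*X[0]+c*X[1],X[2]]
print("pin tip/base obs (381.5,66.5),(412.3,66.5)",proj("w3",[S((-.024,.09,.194)),S((0,.09,.185))]))
y=1.6588-np.pi/2;c2,s2=np.cos(y),np.sin(y)
B=lambda X:[.4840+c2*X[0]-s2*X[1],.2600+s2*X[0]+c2*X[1],X[2]+.2608-.0979]
print("board end obs (267,17)",proj("w3",[B((0,.11,.092)),B((0,.024,.13))]))
```

```text
pin tip/base obs (381.5,66.5),(412.3,66.5) [[383.67509333  66.09803141]
 [414.26504839  66.41046477]]
board end obs (267,17) [[268.08457208  19.00967227]
 [268.15436995 220.28247371]]
```

Call:
step_arm(moves="0.1 1 1 0 0 -0.2 0;0 2 1.4 0 0 0 0;0 2 1.4 0 0 0 0;0 1 0 0 0 0 0;0 1 0 0 0 0 0;0 0 0 0 0 0 0;0 0 0 0 0 0 0")

```text
time_s: 8.77
tcp_pos: [0.5548, 0.268, 0.223]
orientation: [-3.14, 0.0, 1.664]
contact_force: [-1.3, -0.2, -4.3]
gripper_width: 0.077
finger_force: 68.8
```

Run:
```python
from h import *
from station import arm
s=arm.state();print(s["tcp_pos"],s["orientation"],"holez",s["tcp_pos"][2]-.0279)
w=wsnap("w4"); cs=[arm.capture(n)[:,:,::-1].copy() for n in("scene","side")]
panels([(w,230,10,200),(cs[0],280,118,84),(cs[1],205,100,84),(w,330,40,80)],"pics/p4.png")
yaw=.0915
for X in (-.0265,-.0045): go([.5846+np.cos(yaw)*X,.2703+np.sin(yaw)*X,.185-.364*X+.0279],1.662)
```

```text
[0.55477352 0.26795297 0.22299319] [-3.14047213e+00  1.90274252e-04  1.66447318e+00] holez 0.19509319364392905
shift [-0.06  0.41  0.15] rows 1 per [-0.057  0.409  0.148]
turn [-0.02  0.    0.19] rows 1 per [-0.016  0.     0.192]
shift [-0.06  2.61  0.95] rows 1 per [-0.064  2.609  0.948]
turn [-0.02  0.    0.19] rows 1 per [-0.016  0.     0.192]
```

View pics/p4.png

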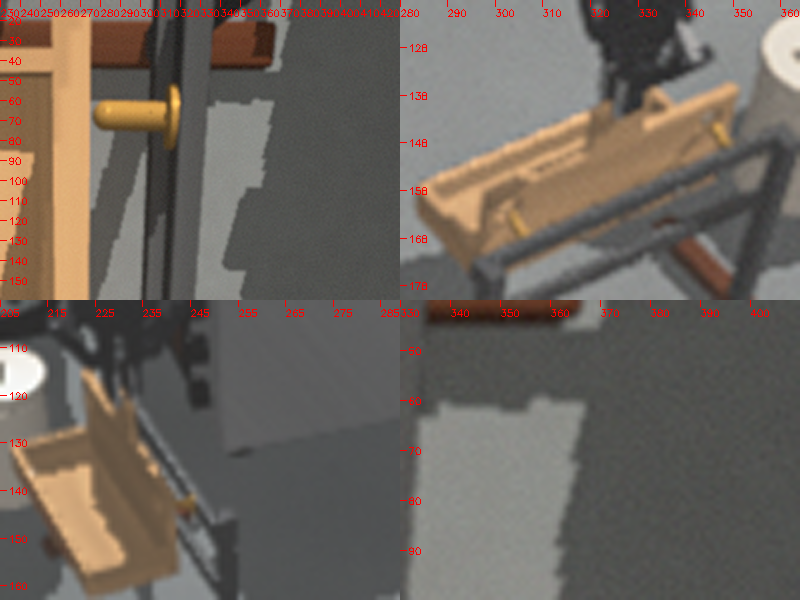

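Call:
step_arm(moves="-0.05 0.4 0.15 0 0 0.2 0;0 0.5 0.18 0 0 0 0;0 0.5 0.18 0 0 0 0;0 0 0 0 0 0 0")

```text
time_s: 9.25
tcp_pos: [0.5695, 0.2688, 0.2185]
orientation: [3.141, 0.0, 1.662]
contact_force: [0.4, 0.4, -3.9]
gripper_width: 0.077
finger_force: 68.7
```

Call:
step_arm(moves="0 0.5 0.18 0 0 0 0;0 0.4 0.14 0 0 0 0;0 0.2 0.07 0 0 0 0;0 0 0 0 0 0 0;0 0 0 0 0 0 0")

```text
time_s: 9.67
tcp_pos: [0.5793, 0.2698, 0.2148]
orientation: [-3.141, 0.0, 1.662]
contact_force: [-1.0, -0.6, -4.1]
gripper_width: 0.075
finger_force: 68.7
```

Call:
step_arm(moves="0 0.1 0.1 0 0 0 0;0 0.1 0.1 0 0 0 0;0 0 0.1 0 0 0 0;0 0 0 0 0 0 0;0 0 0 0 0 0 0")

```text
time_s: 10.08
tcp_pos: [0.5804, 0.27, 0.2118]
orientation: [-3.14, 0.0, 1.662]
contact_force: [-5.4, -0.8, -3.7]
gripper_width: 0.074
finger_force: 68.9
```

Call:
step_arm(moves="0 0 0.1 0 0 0 0;0 0 0.1 0 0 0 0;0 0 0 0 0 0 0;0 0 0 0 0 0 0")

```text
time_s: 10.42
tcp_pos: [0.5804, 0.27, 0.21]
orientation: [-3.14, 0.0, 1.662]
contact_force: [-4.9, -0.5, -2.0]
gripper_width: 0.074
finger_force: 69.0
```

Call:
step_arm(moves="0 0 0.1 0 0 0 0;0 0 0 0 0 0 0;0 0 0 0 0 0 1.2;0 0 0 0 0 0 1.6;0 0 0 0 0 0 2.2;0 0 0 0 0 0 3;0 0 0 0 0 0 4;0 0 0 0 0 0 4;0 0 0 0 0 0 4;0 0 -1 0 0 0 4;0 0 -2.5 0 0 0 4;0 0 -3 0 0 0 4;0 0 -3 0 0 0 4;0 0 0 0 0 0 4;0 0 0 0 0 0 4", squeeze=30)

```text
time_s: 11.67
tcp_pos: [0.5826, 0.2704, 0.3066]
orientation: [3.137, -0.001, 1.662]
contact_force: [0.8, -0.2, -1.1]
gripper_width: 0.468
finger_force: 0.0
```

Run:
```python
from h import *
from station import arm
w=wsnap("w5"); cs=[arm.capture(n)[:,:,::-1].copy() for n in("scene","side")]
for n,c in zip(("scene5","side5"),cs): cv2.imwrite(f"pics/{n}.png",c)
panels([(w,200,20,240),(cs[0],264,118,112),(cs[1],200,100,84),(cs[1],232,150,84)],"pics/p5.png")
```

```text
(no output)
```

View pics/p5.png

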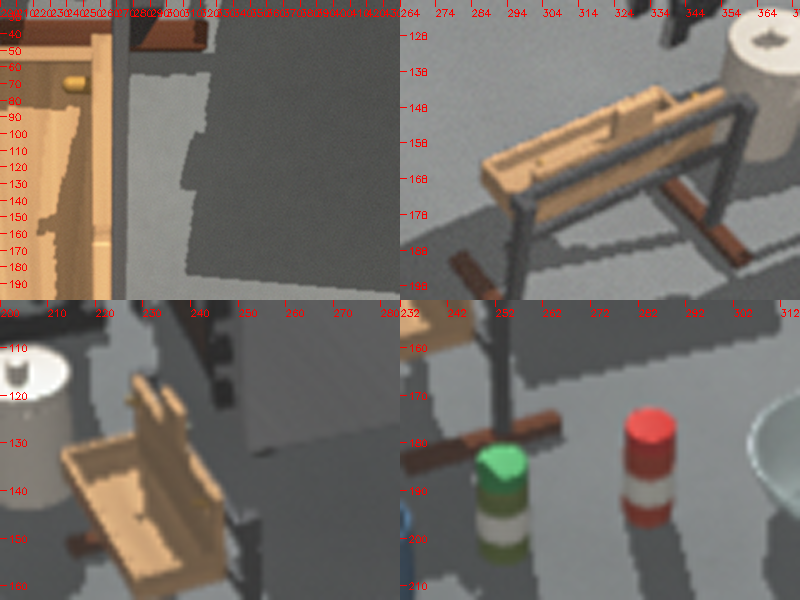

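Run:
```python
from h import *
go([.57,.006,.25],3.233-2*np.pi)
```

```text
shift [-26.17  -3.5    5.34] rows 8 per [-3.272 -0.437  0.668]
turn [-8.000e-02 -5.000e-02 -9.002e+01] rows 16 per [-5.000e-03 -3.000e-03 -5.626e+00]
```

Call:
step_arm(moves="-3.3 -0.4 0 0 0 0 8;-3.3 -0.4 0 0 0 0 8;-3.3 -0.4 0.9 0 0 0 8;-3.3 -0.4 0.9 0 0 0 8;-3.3 -0.4 0.9 0 0 0 8;-3.3 -0.4 0.9 0 0 0 8;-3.3 -0.5 0.9 0 0 0 8;-3.1 -0.6 0.9 0 0 0 8")

```text
time_s: 12.48
tcp_pos: [0.5695, 0.0043, 0.2486]
orientation: [-3.14, -0.0, 1.662]
contact_force: [0.5, -0.4, -0.0]
gripper_width: 0.935
finger_force: 0.0
```

Call:
step_arm(moves="0 0 0 0 0 -6.5 8;0 0 0 0 0 -6.5 8;0 0 0 0 0 -6.5 8;0 0 0 0 0 -6.5 8;0 0 0 0 0 -6.5 8;0 0 0 0 0 -6.5 8;0 0 0 0 0 -6.5 8;0 0 0 0 0 -6.5 8;0 0 0 0 0 -6.5 8;0 0 0 0 0 -6.5 8;0 0 0 0 0 -6.5 8;0 0 0 0 0 -6.5 8;0 0 0 0 0 -6.5 8;0 0 0 0 0 -5.5 8;0 0 0 0 0 0 8;0 0 0 0 0 0 8")

```text
time_s: 13.82
tcp_pos: [0.5699, 0.006, 0.2493]
orientation: [3.141, -0.002, -3.054]
contact_force: [-0.7, 0.4, 0.1]
gripper_width: 0.934
finger_force: 0.0
```

```bash
cat >> h.py <<'E'
def cap(name,col):
    """centre of the cap's top face (z=.105) fitted by colour blob's rows near the top"""
    im=cv2.imread(f"pics/{name}.png"); hsv=cv2.cvtColor(im,cv2.COLOR_BGR2HSV)
    m=cv2.inRange(hsv,(50,120,120),(75,255,255)) if col=="g" else cv2.inRange(hsv,(0,150,150),(8,255,255))|cv2.inRange(hsv,(172,150,150),(180,255,255))
    cs,_=cv2.findContours(m,cv2.RETR_EXTERNAL,cv2.CHAIN_APPROX_NONE); 
    for c in sorted(cs,key=cv2.contourArea)[::-1][:3]:
        if cv2.contourArea(c)<8: continue
        (u,v),ax,_=cv2.fitEllipse(c); print(name,col,"blob",round(u,1),round(v,1),"axes",np.round(ax,1),"bbox",cv2.boundingRect(c),"xy",ray(name,(u,v),.105)[:2].round(4))
E
python3 - <<'E'
from h import *
from station import arm
wsnap("w6"); print(arm.state()["tcp_pos"],arm.state()["orientation"]); cap("w6","g");cap("w6","r")
E
```

```text
[0.57005065 0.00599838 0.2494947 ] [ 3.14130743e+00 -1.15496118e-03 -3.05393993e+00]
w6 g blob 264.4 168.8 axes [42.4 44.1] bbox (243, 148, 44, 43) xy [0.5677 0.0049]
w6 r blob 259.2 285.4 axes [34.5 48.4] bbox (238, 257, 39, 50) xy [0.7004 0.0106]
w6 r blob 271.2 240.9 axes [ 2.7 10.1] bbox (269, 236, 6, 11) xy [0.6449 0.0187]
```

View pics/w6b.png

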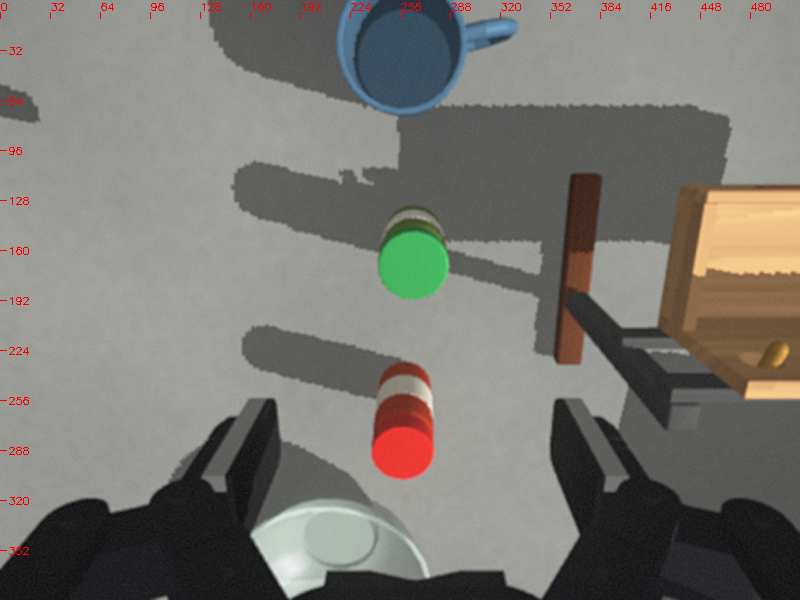

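Call:
step_arm(moves="0.2 -0.1 2 0 0 0 8.5;0 0 3 0 0 0 8.5;0 0 3 0 0 0 8.5;0 0 3 0 0 0 8.5;0 0 3 0 0 0 8.5;0 0 2.5 0 0 0 8.5;0 0 1.5 0 0 0 8.5;0 0 0.5 0 0 0 8.5;0 0 0 0 0 0 6;0 0 0 0 0 0 5;0 0 0 0 0 0 4;0 0 0 0 0 0 3.5;0 0 0 0 0 0 3.5;0 0 0 0 0 0 3.5;0 0 0 0 0 0 3.5", squeeze=35)

```text
time_s: 15.12
tcp_pos: [0.5697, 0.0047, 0.0667]
orientation: [-3.141, 0.003, -3.051]
contact_force: [-1.1, -0.7, 5.8]
gripper_width: 0.511
finger_force: 35.6
```

Run:
```python
from h import *
from station import arm
print(arm.state()["tcp_pos"],arm.state()["orientation"],"red",ray("w6",(257.9,290),.105))
yaw=.0915;c,s=np.cos(yaw),np.sin(yaw)
for y in(.045,-.045):
  X=(-.042,y);p=[.5802+c*X[0]-s*X[1],.270+s*X[0]+c*X[1]]; print(y,p)
```

```text
[0.56972986 0.00466775 0.06670125] [-3.14106685e+00  2.67253673e-03 -3.05072862e+00] red [0.70650662 0.00966396 0.105     ]
0.045 [np.float64(0.5342639376706521), np.float64(0.3109741159474401)]
-0.045 [np.float64(0.5424874515668082), np.float64(0.22135060441614757)]
```

Call:
step_arm(moves="0 0 -1 0 0 0 3.5;0 0 -2 0 0 0 3.5;0 0 -3 0 0 0 3.5;0 0 -3 0 0 0 3.5;0 0 -3 0 0 0 3.5;0 0 -3 0 0 0 3.5;0 0 -3 0 0 0 3.5;0 0 -3 0 0 0 3.5;0 0 -2.3 0 0 0 3.5;0 0 -1 0 0 0 3.5;0 0 0 0 0 0 3.5")

```text
time_s: 16.03
tcp_pos: [0.5696, 0.0046, 0.3118]
orientation: [-3.14, 0.005, -3.051]
contact_force: [0.6, -0.3, -2.6]
gripper_width: 0.507
finger_force: 36.3
```

Call:
step_arm(moves="0.1 1.4 0 0 0 0 3.5;0.1 2.8 0 0 0 0 3.5;0.1 2.8 0 0 0 0 3.5;0.1 2.8 0 0 0 0 3.5;0.1 2.8 0 0 0 0 3.5;0.1 2.8 0 0 0 0 3.5;0.1 2.8 0 0 0 0 3.5;0 2.8 0 0 0 0 3.5;0 2.8 0 0 0 0 3.5;0 2.8 0 0 0 0 3.5;0 2.8 0 0 0 0 3.5;0 1.4 0 0 0 0 3.5;0 0 0 0 0 0 3.5;0 0 0 0 0 0 3.5")

```text
time_s: 17.2
tcp_pos: [0.5327, 0.3113, 0.3071]
orientation: [-3.141, -0.002, -3.049]
contact_force: [-0.2, -0.6, -0.7]
gripper_width: 0.507
finger_force: 36.3
```

Run:
```python
from h import *
from station import arm
wsnap("w7")
print(arm.state()["contact_force"],arm.state()["gripper_width"]);go([.535,.311,.190],3.233-2*np.pi)
```

```text
[ 0.24413307 -0.53898216 -1.56342296] 0.5071762412760589
shift [-0.21  0.04 11.74] rows 4 per [-0.054  0.01   2.935]
turn [-0.05 -0.07  0.01] rows 1 per [-0.049 -0.074  0.008]
```

View pics/w7b.png

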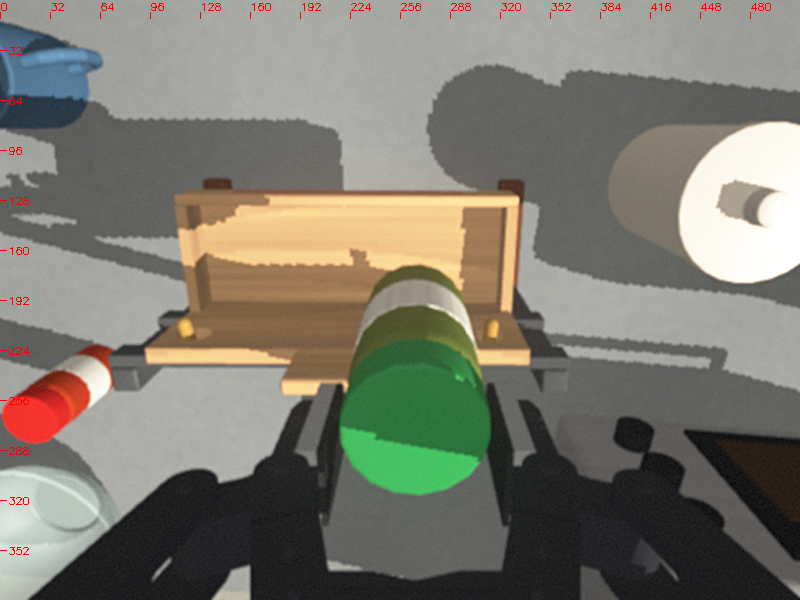

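Run:
```python
from h import *
a=ray("w7",(112.5,123.5),.141);b=ray("w7",(332.5,125),.141);print(a,b,np.linalg.norm(a-b))
a=ray("w7",(93.5,229.5),.203);b=ray("w7",(339,230),.203);print("board top",a,b,np.linalg.norm(a-b))
yaw=.0915;c,s=np.cos(yaw),np.sin(yaw)
for X in((-.0835,-.11),(-.0835,.11),(.0045,-.11),(.0045,.11)):print(.5802+c*X[0]-s*X[1],.270+s*X[0]+c*X[1])
```

```text
[0.50389716 0.15565649 0.141     ] [0.48519496 0.37390978 0.141     ] 0.21905312618241451
board top [0.59043918 0.16067895 0.203     ] [0.57049672 0.38138401 0.203     ] 0.22160420915193768
0.5071002590634917 0.1528305591247643
0.4869983362062211 0.371910253979035
0.5947321370051999 0.16087132826767248
0.5746302141479294 0.3799510231219432
```

Call:
step_arm(moves="-0.1 0 2 0 0 0 3.5;0 0 3 0 0 0 3.5;0 0 3 0 0 0 3.5;0 0 2 0 0 0 3.5;0 0 1 0 0 0 3.5;0 0 0.4 0 0 0 3.5;0 0 0 0 0 0 3.5;0 0 0 0 0 0 3.5")

```text
time_s: 17.92
tcp_pos: [0.5354, 0.3108, 0.1954]
orientation: [3.141, 0.002, -3.051]
contact_force: [-0.5, -0.1, -2.3]
gripper_width: 0.509
finger_force: 36.3
```

Call:
step_arm(moves="0 0 0.3 0 0 0 3.5;0 0 0.3 0 0 0 3.5;0 0 0.1 0 0 0 3.5;0 0 0 0 0 0 3.5;0 0 0 0 0 0 3.5")

```text
time_s: 18.33
tcp_pos: [0.5346, 0.311, 0.1872]
orientation: [3.142, 0.0, -3.05]
contact_force: [-0.6, 0.5, -1.5]
gripper_width: 0.51
finger_force: 36.3
```

Call:
step_arm(moves="0 0 0.1 0 0 0 3.5;0 0 0 0 0 0 3.5;0 0 0 0 0 0 3.5")

```text
time_s: 18.58
tcp_pos: [0.5348, 0.3111, 0.1865]
orientation: [3.141, 0.001, -3.05]
contact_force: [-0.8, -0.7, 1.9]
gripper_width: 0.504
finger_force: 36.7
```

Call:
step_arm(moves="0 0 0.1 0 0 0 3.5;0 0 0 0 0 0 3.5;0 0 0 0 0 0 3.5")

```text
time_s: 18.83
tcp_pos: [0.5351, 0.3111, 0.1863]
orientation: [3.141, 0.002, -3.05]
contact_force: [-1.6, -0.9, 7.9]
gripper_width: 0.505
finger_force: 37.2
```

Call:
step_arm(moves="0 0 -0.1 0 0 0 3.5;0 0 0 0 0 0 4.4;0 0 0 0 0 0 4.8;0 0 0 0 0 0 5.2;0 0 0 0 0 0 5.8;0 0 0 0 0 0 5.8;0 0 0 0 0 0 5.8;0 0 -0.5 0 0 0 5.8;0 0 -1 0 0 0 5.8;0 0 -2 0 0 0 5.8;0 0 -3 0 0 0 5.8;0 0 -3 0 0 0 5.8;0 0 -3 0 0 0 5.8;0 0 -1.5 0 0 0 5.8;0 0 0 0 0 0 5.8;0 0 0 0 0 0 5.8", squeeze=35)

```text
time_s: 20.17
tcp_pos: [0.5351, 0.3111, 0.3275]
orientation: [3.141, 0.002, -3.05]
contact_force: [-0.1, 0.1, -0.3]
gripper_width: 0.681
finger_force: 0.0
```

Run:
```python
from h import *
from station import arm
wsnap("w8"); hsv=None
im=cv2.imread("pics/w8.png");K=cam("w8")
def capz(name,z,lo,hi):
    h=cv2.cvtColor(cv2.imread(f"pics/{name}.png"),cv2.COLOR_BGR2HSV);m=cv2.inRange(h,lo,hi)
    c=max(cv2.findContours(m,0,1)[0],key=cv2.contourArea);(u,v),ax,_=cv2.fitEllipse(c);print(u,v,ax,ray(name,(u,v),z))
capz("w8",.224,(50,100,60),(75,255,255))
go([.7065,.0097,.32],3.233-2*np.pi)
```

```text
265.34075927734375 179.21566772460938 (50.679222106933594, 52.54302215576172) [0.5316545  0.31081439 0.224     ]
shift [-14.38 -31.56   0.62] rows 10 per [-1.438 -3.156  0.062]
turn [ 0.01  0.02 -0.02] rows 1 per [ 0.008  0.017 -0.02 ]
```

Call:
step_arm(moves="-0.7 -1.6 0 0 0 0 8;-1.4 -3.1 0 0 0 0 8;-1.4 -3.1 0 0 0 0 8;-1.4 -3.1 0 0 0 0 8;-1.4 -3.1 0 0 0 0 8;-1.4 -3.1 0 0 0 0 8;-1.4 -3.1 0 0 0 0 8;-1.4 -3.1 0 0 0 0 8;-1.4 -3.1 0 0 0 0 8;-1.4 -3.1 0 0 0 0 8;-1.1 -2.1 3 0 0 0 8;0 0 3 0 0 0 8;0 0 1 0 0 0 8;0 0 0 0 0 0 8;0 0 0 0 0 0 8")

```text
time_s: 21.47
tcp_pos: [0.7059, 0.0094, 0.2552]
orientation: [3.141, -0.003, -3.051]
contact_force: [0.2, -0.1, -0.1]
gripper_width: 0.935
finger_force: 0.0
```

Run:
```python
from h import *
wsnap("w9"); cap("w9","r"); cap("w9","g"); go([.7065,.0097,.064],3.233-2*np.pi)
```

```text
w9 r blob 265.2 168.9 axes [41.4 44.5] bbox (243, 148, 44, 43) xy [0.7052 0.0092]
shift [1.000e-02 1.000e-02 1.926e+01] rows 6 per [2.00e-03 2.00e-03 3.21e+00]
turn [-0. -0.  0.] rows 1 per [-0.001 -0.003  0.001]
```

Call:
step_arm(moves="0 0 2 0 0 0 8.5;0 0 3 0 0 0 8.5;0 0 3 0 0 0 8.5;0 0 3 0 0 0 8.5;0 0 3 0 0 0 8.5;0 0 3 0 0 0 8.5;0 0 1.6 0 0 0 8.5;0 0 0.5 0 0 0 8.5;0 0 0 0 0 0 6;0 0 0 0 0 0 5;0 0 0 0 0 0 4;0 0 0 0 0 0 3.5;0 0 0 0 0 0 3.5;0 0 0 0 0 0 3.5;0 0 0 0 0 0 3.5", squeeze=35)

```text
time_s: 22.77
tcp_pos: [0.7084, 0.0093, 0.0677]
orientation: [-3.141, 0.004, -3.05]
contact_force: [-0.4, 0.4, 5.8]
gripper_width: 0.504
finger_force: 35.3
```

Call:
step_arm(moves="0 0 -1 0 0 0 3.5;0 0 -2 0 0 0 3.5;0 0 -3 0 0 0 3.5;0 0 -3 0 0 0 3.5;0 0 -3 0 0 0 3.5;0 0 -3 0 0 0 3.5;0 0 -3 0 0 0 3.5;0 0 -3 0 0 0 3.5;0 0 -3 0 0 0 3.5;0 0 -3 0 0 0 3.5;0 0 -1.5 0 0 0 3.5;0 0 0 0 0 0 3.5;0 0 0 0 0 0 3.5")

```text
time_s: 23.85
tcp_pos: [0.7072, 0.0093, 0.3509]
orientation: [-3.141, 0.002, -3.051]
contact_force: [-0.0, -0.1, -3.1]
gripper_width: 0.506
finger_force: 36.2
```

Run:
```python
from h import *
go([.5425,.2215,.345],3.233-2*np.pi,per=2.8)
```

```text
shift [14.48 22.63  0.55] rows 9 per [1.609 2.515 0.061]
turn [-0.03  0.12 -0.02] rows 1 per [-0.025  0.123 -0.02 ]
```

Call:
step_arm(moves="0.8 1.3 0 0 0 0 3.5;1.6 2.5 0 0 0 0 3.5;1.6 2.5 0 0 0 0 3.5;1.6 2.5 0 0 0 0 3.5;1.6 2.5 0 0 0 0 3.5;1.6 2.5 0 0 0 0 3.5;1.6 2.5 0 0 0 0 3.5;1.6 2.5 0 0 0 0 3.5;1.6 2.5 0 0 0 0 3.5;0.8 1.3 0 0 0 0 3.5;0 0 0 0 0 0 3.5;0 0 0 0 0 0 3.5")

```text
time_s: 24.85
tcp_pos: [0.542, 0.2215, 0.3493]
orientation: [-3.141, -0.001, -3.049]
contact_force: [1.7, -0.2, -1.9]
gripper_width: 0.506
finger_force: 36.3
```

Run:
```python
from h import *
go([.5425,.2215,.196],3.233-2*np.pi,per=2.8)
```

```text
shift [-6.000e-02  1.000e-02  1.533e+01] rows 6 per [-1.100e-02  1.000e-03  2.555e+00]
turn [-0.03 -0.06  0.07] rows 1 per [-0.035 -0.056  0.067]
```

Call:
step_arm(moves="0 0 2 0 0 0 3.5;0 0 3 0 0 0 3.5;0 0 3 0 0 0 3.5;0 0 3 0 0 0 3.5;0 0 2.3 0 0 0 3.5;0 0 1.4 0 0 0 3.5;0 0 0.7 0 0 0 3.5;0 0 0.3 0 0 0 3.5;0 0 0.1 0 0 0 3.5;0 0 0 0 0 0 3.5;0 0 0 0 0 0 3.5")

```text
time_s: 25.77
tcp_pos: [0.5435, 0.2213, 0.1931]
orientation: [3.141, 0.002, -3.051]
contact_force: [-0.2, 0.3, -1.7]
gripper_width: 0.512
finger_force: 36.3
```

Call:
step_arm(moves="0 0 0.1 0 0 0 3.5;0 0 0 0 0 0 3.5;0 0 0 0 0 0 3.5")

```text
time_s: 26.02
tcp_pos: [0.5429, 0.2214, 0.1915]
orientation: [3.142, 0.001, -3.05]
contact_force: [0.6, -0.3, -1.8]
gripper_width: 0.507
finger_force: 36.3
```

Contact is expected near 0.1875.

Call:
step_arm(moves="0 0 0.3 0 0 0 3.5;0 0 0.1 0 0 0 3.5;0 0 0 0 0 0 3.5;0 0 0 0 0 0 3.5")

```text
time_s: 26.35
tcp_pos: [0.5429, 0.2214, 0.1873]
orientation: [3.141, 0.0, -3.05]
contact_force: [1.0, -0.3, 1.4]
gripper_width: 0.507
finger_force: 36.6
```

Call:
step_arm(moves="0 0 0.1 0 0 0 3.5;0 0 0 0 0 0 3.5;0 0 0 0 0 0 3.5")

```text
time_s: 26.6
tcp_pos: [0.5433, 0.2215, 0.1871]
orientation: [3.141, 0.002, -3.05]
contact_force: [-2.1, -0.1, 7.9]
gripper_width: 0.507
finger_force: 37.2
```

Call:
step_arm(moves="0 0 -0.1 0 0 0 3.5;0 0 0 0 0 0 4.4;0 0 0 0 0 0 4.8;0 0 0 0 0 0 5.2;0 0 0 0 0 0 5.7;0 0 0 0 0 0 5.7;0 0 0 0 0 0 5.7;0 0 -0.5 0 0 0 5.7;0 0 -1 0 0 0 5.7;0 0 -2 0 0 0 5.7;0 0 -3 0 0 0 5.7;0 0 -3 0 0 0 5.7;0 0 -3 0 0 0 5.7;0 0 -2 0 0 0 5.7;0 0 0 0 0 0 5.7;0 0 0 0 0 0 5.7")

```text
time_s: 27.93
tcp_pos: [0.5435, 0.2215, 0.3338]
orientation: [3.141, 0.003, -3.051]
contact_force: [-0.1, 0.3, -0.6]
gripper_width: 0.67
finger_force: 0.0
```

Run:
```python
from h import *
wsnap("w10")
h=cv2.cvtColor(cv2.imread("pics/w10.png"),cv2.COLOR_BGR2HSV)
for lo,hi in(((50,100,60),(75,255,255)),((0,150,150),(8,255,255))):
    c=max(cv2.findContours(cv2.inRange(h,lo,hi),0,1)[0],key=cv2.contourArea);(u,v),ax,_=cv2.fitEllipse(c);p=ray("w10",(u,v),.2235)
    y=.0915;d=p[:2]-[.5802,.270];print(np.round((u,v),1),np.round(ax,1),p.round(4),"rack frame",(d[0]*np.cos(y)+d[1]*np.sin(y)).round(4),(-d[0]*np.sin(y)+d[1]*np.cos(y)).round(4))
from station import arm
side=arm.capture("side");scene=arm.capture("scene")
a=cv2.imread("pics/scene5.png")
# rack region change in scene vs hung-empty view (back of board)
print("scene diff board",np.abs(scene[150:175,295:345,::-1].astype(int)-a[150:175,295:345]).mean())
```

```text
[366.5 176.5] [50.8 53.3] [0.5317 0.3091 0.2235] rack frame -0.0447 0.0434
[265.7 175.9] [49.  53.8] [0.5391 0.2213 0.2235] rack frame -0.0453 -0.0447
scene diff board 14.652533333333333
```

```bash
python3 -c "
from station import arm
print(arm.finish_job())"
```

```text
the job is handed in; nothing more can be done
None
```

The rack hangs on both pins and both jars stand upright in it, about 44 mm either side of the middle and 45 mm in front of the board; nothing else was touched, and I handed the job in at about 28 s, with no verdict returned.

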